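Tip the ball over in the tilting parts pan and lock the pan with its T-key

ROBOT

A 6-joint arm with a two-finger parallel gripper is mounted at the origin on the work surface. World frame = base frame: x ahead of the robot, y to its left, z up, the work surface at z = 0. Lengths are in mm, angles in degrees, forces in N, time in s.
With the tool pointing down it reaches from about 250 to 850 mm from the base axis. Payload 12.5 kg.
Tool frame: the origin (TCP) lies midway between the tips of the shut fingers; the grasp point (between the pads) lies 19 mm behind it; z points along the fingers, y is the direction in which the jaws open and shut (so a half turn about z gives the same grasp; the last joint's range is limited). The gripper opens to 93 mm and grips with 3 to 60 N. Pads are 15 mm wide; open, the fingers measure 128 mm over their backs; the gripper's body (75 mm by 188 mm) begins 65 mm behind the grasp point.
Start: joints at [72.101, 20.094, 94.641, -0, 65.266, -4.847], TCP at [124.178, 535.784, 218.633] pointing down, gripper open.
Joint ranges: [-157.81, 157.81], [-45, 120.19], [0.68, 151.7], [-89.99, 269.99], [4.06, 180], [-164.3, 164.3]. Speed limits (degrees/s): [127.2, 127.2, 159.86, 180, 180, 180].

INTERFACE

Orientations are given as [roll, pitch, yaw] about the fixed x, y, z axes, in that order (R = Rz(yaw) Ry(pitch) Rx(roll)).
In Python, from rig import ctrl, imaging gives the robot as it stands.
- The arm moves only by the tool servo_tool, never from a script. Its argument "deltas" is one flat list of numbers, 6 for each row, row after row: the shift along the world's x, y, z in cm, then the turn, a rotation vector about the world's x, y, z in degrees. A call has 1 to 20 rows; each row is the pose to reach, as a shift and turn from the pose commanded when the call began; what a row does not reach only later rows make up. A row lasts 1/10 s, in which the tool goes at most 50 mm and 8.59 degrees, less where a joint would pass 70% of its speed; a pose out of reach is approached as far as the arm can. A call with a gripper value outside its range is refused whole. "claw" is the closure, from -1 (fully open) to 1 (shut), so that 0 is half open, set as the call begins (left out, the last holds). The fingers move at their own pace and stop on an object; "grip_force" is the grip in N (left out, the last holds). Time passes only in rows, so rows that repeat a pose let the fingers close. It gives the time, the measured TCP pose, the force and the opening at its end, in the units of the state.
- ctrl.sense(): the state, without advancing time (a new reading comes with each control period).
- imaging.snapshot(name): name is "scene" or "top"; returns (picture, depth): 384x512x3 uint8, red, green, blue; 384x512 float32, mm along the optical axis (not along the pixel's ray), 0 where there is no reading.
- imaging.camera_model(name): a dict with "K" (3x3 intrinsics, pixels), "distortion" ([k1, k2, p1, p2, k3] as OpenCV has them; the pictures are not rectified), "world_from_camera" (4x4, takes a point from camera to world coordinates). Camera axes: x right, y down, z forward; pixel columns grow to the right and rows downward; lengths in mm; the calibration is good to about 2 mm. A picture is of the moment at which its call begins. camera_model takes no time and is no camera call.
- ctrl.finish_job(): hands the job in, once; it reports no verdict.
The state is a dict: "t": time; "joint_pos": joint angles; "qd": joint speeds; "joint_efforts": joint torques, N m; "tool_pos": TCP position; "ee_rot": TCP orientation; "ft_force": force on the tool from outside, world axes, zero at the start; "ft_torque": the same for the moment, N m; "gripper_width": opening from 0.0 (shut) to 1.0 (fully open).
Only numpy, scipy, OpenCV 4.12 (cv2) and the standard library are available. Lean on these libraries where they do the work, as an engineer would, in place of code of your own. Each camera call takes 0.05 s, during which the arm holds its last target.

TASK

Lift the hinged steel pan by its bar handle until it is tipped to 35 degrees and hold it there for a good second, so that the steel ball rolls over the rib into the half away from the handle; never tip it past 45 degrees. Bring the pan back level and let go, leaving the ball in that far half. Then take the T-key (the one with the flat wing grip) from the wooden holder, drop its T-head lengthwise through the slot in the pan's side lug and the bracket below until its collar sits on the lug, give it a quarter turn to lock, and leave it there, without disturbing the plain round-knobbed pin or the other things on the bench.

Things in the scene. Friction and masses are not known exactly. Their poses are not given: they have to be found in the camera images.
- stand: fixed dark steel stand, base 250 x 190 x 10 mm; two side posts 132 mm high carry the pan. Origin: underside centre, on the bench; x along the pan's length, away from the handle; y across, towards the lock lug; z up. The pan's hinge axis lies along y, 120 mm above the origin. On the +y side an outer upright (up to 127 mm high, its inner face at y = 120 mm) carries the slotted bracket plate, 6 mm thick
- pan (a joint): tilt of the pan, rad: 0 = level, positive = handle end raised (far end lowered); range -0.06 to 0.95. No stop or detent at level. The hinge is stiff (about 0.9 N m, some 5 N at the handle, a little more or less with the ball) and stays where it is left
- pan_mid (a point): middle of the open steel pan (220 long x 110 wide x 54 mm high outside, walls 4 mm), on the hinge axis; turns with it. x along the pan away from the handle, y towards the lug, z out of the mouth. Rim 25 mm above this point, inner floor 25 mm below it. A rib 2.5 mm high crosses the floor at x = 0; at x = -55 four low rods make a shallow seat for the ball, which leaves it and passes the rib at about 25 degrees of tilt
- handle (a point): middle of the pan's handle: a round bar 12 mm thick, 78 mm free length along the pan's y, 60 mm beyond the pan's end wall (point at x = -170, z = +35 mm from pan_mid); turns with the pan, axes as pan_mid. The bar may turn between the fingers
- ball_center (a point): centre of the loose steel ball, 50 mm across, about 0.3 kg, lying in the pan, at first on its seat in the handle's half
- slot (a point): centre of the slot at the top face of the pan's side lug (point at x = -60, y = +87, z = +25 mm from pan_mid, level with the rim); axes as pan_mid. Slot 50 mm long (along x), 18 mm wide (along y), lug 6 mm thick, 75 x 64 mm. The bracket plate lies 6 mm below the lug with the same slot, in line when the pan is level; below it is free space to turn the head
- key_center (a point): T-key, steel, loose, about 0.2 kg, standing upright; point half-way up its 82 mm height; z up, x along both T-head and wing. From below: T-head 44 (x) x 12 (y) x 8 mm; shank 11 mm thick to 36 mm; round collar 30 mm across from 36 to 42 mm; flat wing grip 56 (x) x 14 (y) mm from 41 to 82 mm. Hanging by its collar with the collar on the lug, this point is 5 mm above the lug's top face
- holder: fixed wooden block 170 (x) x 56 (y) x 45 mm high, origin underside centre; two pockets 51 x 19 mm (long side along x), 40 mm deep, at x = -45 and +45 mm; the T-key stands in one and the plain pin in the other, collars on the block's top, so the key's head hangs 36 mm deep
- pin_center (a point): plain pin with a round knob 38 mm across, 82 mm high, point half-way up; stands in the other pocket; leave it alone
- can_center (a point): tall grey can, 66 mm across, 190 mm high, standing on the bench; point half-way up; leave it alone
- housing_center (a point): blue bearing housing, 100 mm square flange, 85 mm high, on the bench; point half-way up; leave it alone
- wrench_grip (a point): wrench about 190 mm long lying on the bench, point on its handle; leave it alone
- bin_center (a point): open black plastic box 140 x 100 x 70 mm on the bench, point half-way up; leave it alone
Mind the look-alikes: they are no part of the job. Leave any green, pink or yellow look-alike of the part that bears key_center alone.

How it is judged (in metres and radians):
On the way, in this order (a step that is already met when the one before it is completed fails the run):
1. the pan is held tipped between 30 and 40 degrees for 0.9 s (value of joint pan between 0.524 and 0.698 rad), for 0.9 s.
2. the pan is back level within 3 degrees with the ball in the half away from the handle (value of joint pan between -0.05 and 0.05 rad and x of ball_center in the frame of pan_mid above 0.006 m), for 0.3 s.
3. the T-head has gone down lengthwise through the slot, collar on or nearly on the lug (z of key_center in the frame of slot between -0.005 and 0.011 m and horizontal distance between key_center and slot below 0.016 m and angle between the x axis of key_center and the x axis of slot, either way round below 0.5 rad), for 0.05 s.
At the end, for the whole second after the job is handed in: Pan level within 0.05 rad and still; ball in it, its centre over 6 mm past the rib on the side away from the handle; T-key still, upright within 7 degrees, collar on the lug within 6 mm, within 16 mm of the slot centre, turned across the slot within 15 degrees (all of step 2 and z of ball_center in the frame of pan_mid below 0.02 m and z of key_center in the frame of slot between -0.005 and 0.011 m and horizontal distance between key_center and slot below 0.016 m and angle between the x axis of key_center and the y axis of slot, either way round below 0.26 rad and angle between key_center's own z axis and vertical below 0.12 rad and linear speed of key below 0.02 m/s and velocity of joint pan below 0.02 rad/s); the robot touches nothing.
It fails at once if the pan is tipped past 45 degrees (value of joint pan above 0.785 rad).
It fails at once if the ball leaves the pan (z of ball_center in the frame of pan_mid above 0.05 m or height (world z) of ball_center below 0.03 m).
It fails at once if the plain pin is moved more than 15 mm (distance of pin_center from where it was at the start of the episode above 0.015 m).
It fails at once if a bystander is moved more than 20 mm (distance of any of can_center, housing_center, wrench_grip, bin_center from where it was at the start of the episode above 0.02 m).
It also fails if it takes over 67 s, if anything falls off the work surface, if the arm or the gripper's body presses on something with over 40 N, if the wrist force passes 120 N, or if a joint passes its speed limit or range.

## Working session

There is one attempt and no reset: what is moved stays moved. The work goes in short steps, Python scripts to look and compute and a tool call to move; the robot and the scene stay as the last step left them, time stands still between calls to the robot, and variables do not carry over. Pictures are saved under pics/ and viewed, and the job is handed in when it is done.

Besides the shell and the picture viewer there is one more tool, called after "Call:" as name(argument=value, ...), one argument or row to a line, values as JSON. servo_tool: Moves the arm, as the interface text tells. Its arguments: {"type":"object","properties":{"deltas":{"type":"array"},"claw":{"type":"number"},"grip_force":{"type":"number"}},"required":["deltas"]}

```bash
ls; mkdir -p pics; python3 - <<'E'
from rig import ctrl, imaging
import cv2, numpy as np
print(ctrl.sense())
for n in ("scene","top"):
    p,d=imaging.snapshot(n)
    np.savez(f"{n}0.npz",p=p,d=d)
    cv2.imwrite(f"pics/{n}0.png",cv2.resize(p[:,:,::-1],(800,600),interpolation=cv2.INTER_CUBIC))
    m=imaging.camera_model(n); print(n,m)
E
```

```text
pics
{'t': 0.0, 'joint_pos': array([ 7.21002638e+01,  2.01249027e+01,  9.46769086e+01,  5.67406783e-04,
        6.52673073e+01, -4.84946998e+00]), 'qd': array([ 0.02390775,  0.05099048,  0.18172656, -0.04274922,  0.11489024,
       -0.04903016]), 'joint_efforts': array([-1.26654834e-05, -4.97313917e+01, -2.85262907e+01,  6.99738180e-02,
        2.55670556e-02, -7.29176941e-05]), 'tool_pos': array([124.07777828, 535.45857894, 218.09631253]), 'ee_rot': array([-1.79931172e+02, -6.35638672e-03,  1.66949492e+02]), 'ft_force': array([-0.35120717,  0.20477989,  0.21768518]), 'ft_torque': array([-0.03536304, -0.01425342, -0.03000152]), 'gripper_width': 0.9991156853662815}
scene {'K': array([[420.60254469,   0.        , 251.26962424],
       [  0.        , 420.60254469, 192.61611212],
       [  0.        ,   0.        ,   1.        ]]), 'distortion': array([-0.02123539,  0.        ,  0.        ,  0.        ,  0.        ]), 'world_from_camera': array([[ 4.54231069e-01,  6.16020284e-01, -6.43578391e-01,
         1.32986570e+03],
       [ 8.90882481e-01, -3.12794531e-01,  3.29375144e-01,
        -3.54298873e+02],
       [ 1.59396875e-03, -7.22965138e-01, -6.90882674e-01,
         9.45875527e+02],
       [ 0.00000000e+00,  0.00000000e+00,  0.00000000e+00,
         1.00000000e+00]])}
top {'K': array([[481.93631722,   0.        , 254.7181976 ],
       [  0.        , 481.93631722, 194.50866122],
       [  0.        ,   0.        ,   1.        ]]), 'distortion': array([-0.05932096,  0.        ,  0.        ,  0.        ,  0.        ]), 'world_from_camera': array([[-8.73475245e-03, -9.76170998e-01,  2.16826859e-01,
         2.33010210e+02],
       [-9.99959118e-01,  9.03393129e-03,  3.88634377e-04,
         2.48390033e+01],
       [-2.33817255e-03, -2.16814600e-01, -9.76209999e-01,
         1.64684450e+03],
       [ 0.00000000e+00,  0.00000000e+00,  0.00000000e+00,
         1.00000000e+00]])}
```

View pics/scene0.png

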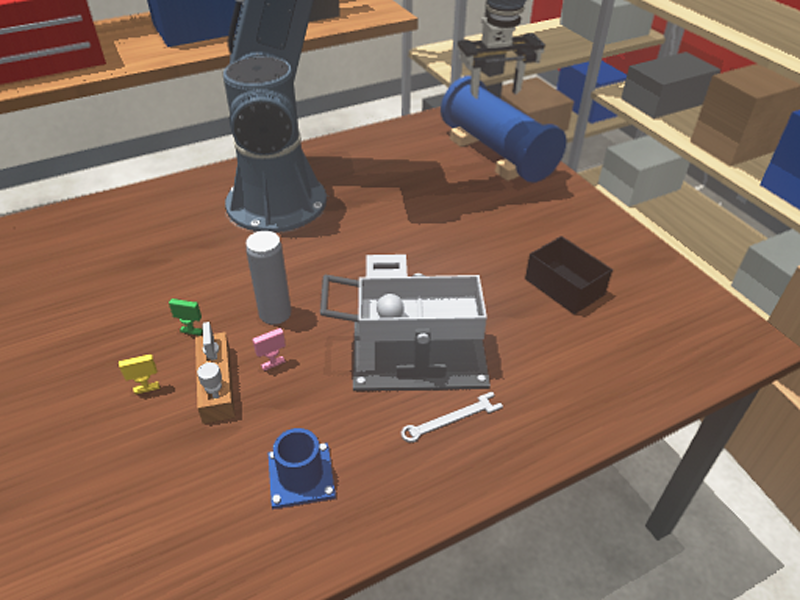

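View pics/top0.png

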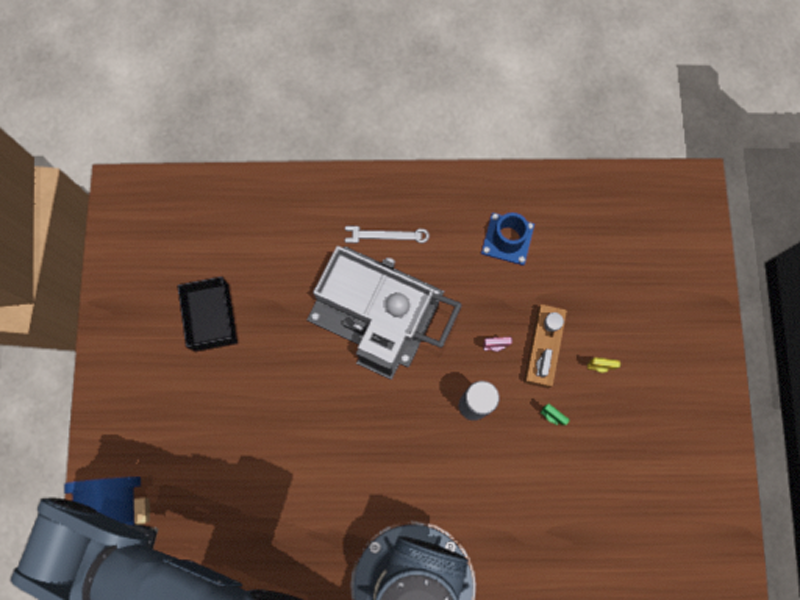

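```bash
cat > h.py <<'E'
import cv2, numpy as np
from rig import ctrl, imaging
def cloud(n,d):
    m=imaging.camera_model(n);K=m["K"];D=m["distortion"];T=m["world_from_camera"]
    v,u=np.mgrid[0:d.shape[0],0:d.shape[1]]
    uv=np.stack([u,v],-1).reshape(-1,1,2).astype(float)
    q=cv2.undistortPoints(uv,K,D).reshape(-1,2)
    P=np.c_[q*d.reshape(-1,1),d.reshape(-1)]
    W=P@T[:3,:3].T+T[:3,3]
    W[d.reshape(-1)<=0]=np.nan
    return W.reshape(*d.shape,3)
def proj(n,W):
    m=imaging.camera_model(n);T=np.linalg.inv(m["world_from_camera"])
    W=np.atleast_2d(W).astype(float)
    r,_=cv2.Rodrigues(T[:3,:3])
    return cv2.projectPoints(W,r,T[:3,3],m["K"],m["distortion"])[0].reshape(-1,2)
E
python3 - <<'E'
from h import *
for n,(a,b,c,e) in (("scene",(90,150,330,330)),("top",(190,120,410,290))):
    z=np.load(f"{n}0.npz");p=z["p"];W=cloud(n,z["d"])
    cv2.imwrite(f"pics/{n}0z.png",cv2.resize(p[b:e,a:c,::-1],None,fx=3.3,fy=3.3,interpolation=cv2.INTER_CUBIC))
    # plane check of bench
    m=np.isfinite(W[...,2])&(abs(W[...,2])<15)
    print(n,np.median(W[m][:,2]),np.std(W[m][:,2]))
    for lo,hi in((135,155),(42,50)):
        pass
    # rim/pan region
    z2=W[b:e,a:c]; 
    h=np.histogram(z2[...,2],bins=np.arange(0,210,5)); print(list(zip(h[1].astype(int),h[0])))
E
```

```text
scene 0.8906411424137559 2.964591557208874
[(np.int64(0), np.int64(19680)), (np.int64(5), np.int64(1915)), (np.int64(10), np.int64(2040)), (np.int64(15), np.int64(242)), (np.int64(20), np.int64(169)), (np.int64(25), np.int64(158)), (np.int64(30), np.int64(148)), (np.int64(35), np.int64(177)), (np.int64(40), np.int64(410)), (np.int64(45), np.int64(533)), (np.int64(50), np.int64(198)), (np.int64(55), np.int64(173)), (np.int64(60), np.int64(168)), (np.int64(65), np.int64(166)), (np.int64(70), np.int64(200)), (np.int64(75), np.int64(190)), (np.int64(80), np.int64(362)), (np.int64(85), np.int64(258)), (np.int64(90), np.int64(410)), (np.int64(95), np.int64(721)), (np.int64(100), np.int64(208)), (np.int64(105), np.int64(220)), (np.int64(110), np.int64(226)), (np.int64(115), np.int64(240)), (np.int64(120), np.int64(260)), (np.int64(125), np.int64(281)), (np.int64(130), np.int64(352)), (np.int64(135), np.int64(314)), (np.int64(140), np.int64(551)), (np.int64(145), np.int64(465)), (np.int64(150), np.int64(92)), (np.int64(155), np.int64(116)), (np.int64(160), np.int64(83)), (np.int64(165), np.i
[... 840 characters left out ...]
nt64(665)), (np.int64(95), np.int64(772)), (np.int64(100), np.int64(249)), (np.int64(105), np.int64(66)), (np.int64(110), np.int64(51)), (np.int64(115), np.int64(66)), (np.int64(120), np.int64(64)), (np.int64(125), np.int64(117)), (np.int64(130), np.int64(178)), (np.int64(135), np.int64(171)), (np.int64(140), np.int64(354)), (np.int64(145), np.int64(383)), (np.int64(150), np.int64(111)), (np.int64(155), np.int64(88)), (np.int64(160), np.int64(51)), (np.int64(165), np.int64(12)), (np.int64(170), np.int64(7)), (np.int64(175), np.int64(25)), (np.int64(180), np.int64(28)), (np.int64(185), np.int64(134)), (np.int64(190), np.int64(140)), (np.int64(195), np.int64(35)), (np.int64(200), np.int64(1))]
```

```bash
python3 - <<'E'
from h import *
for n in("scene","top"):
    z=np.load(f"{n}0.npz");p=z["p"].astype(int);W=cloud(n,z["d"]);Z=W[...,2]
    X=W[...,0];Y=W[...,1]
    area=(X>250)&(X<800)&(Y>-450)&(Y<400)
    hsv=cv2.cvtColor(z["p"],cv2.COLOR_RGB2HSV)
    for name,m in (("top140-150",area&(Z>138)&(Z<150)),("can",area&(Z>180)&(Z<200)),("key/pin tops",area&(Z>75)&(Z<95)&(Y<-150)),("block",area&(Z>40)&(Z<52)&(Y<-200)),("handle",area&(Z>148)&(Z<170))):
        c,l,s,_=cv2.connectedComponentsWithStats(m.astype(np.uint8),connectivity=8)
        for i in range(1,c):
            if s[i,4]<15: continue
            q=W[l==i]; r=cv2.minAreaRect(q[:,:2].astype(np.float32))
            print(n,name,s[i].tolist(),np.median(q,0).round(1),"rect",np.round(r[0],1),np.round(r[1],1),round(r[2],1))
E
```

```text
scene top140-150 [214, 163, 98, 44, 982] [548.9  60.8 144.6] rect [559.3  72.8] [261.5 180.1] 64.0
scene top140-150 [159, 164, 23, 12, 75] [ 399.7 -142.9  143.8] rect [ 389.8 -139.5] [65.7 32.7] 74.2
scene top140-150 [243, 188, 14, 9, 91] [576.3  24.4 141.9] rect [573.9  26.5] [36.  33.4] 71.2
scene can [158, 148, 22, 17, 287] [ 380.7 -136.2  190.5] rect [ 375.2 -134.3] [59.9 63.4] 67.8
scene key/pin tops [162, 182, 10, 9, 36] [ 393.7 -159.8   86.9] rect [ 388.7 -160.7] [41.7  8. ] 26.9
scene key/pin tops [108, 191, 19, 8, 92] [ 350.2 -300.7   81.9] rect [ 349.4 -300.1] [55.9 17. ] 51.2
scene key/pin tops [130, 206, 6, 19, 97] [ 462.7 -283.4   90.2] rect [ 456.1 -282.8] [13.9 57.6] 76.4
scene key/pin tops [162, 210, 20, 11, 96] [ 504.3 -184.7   81.6] rect [ 503.4 -184.5] [15.4 54.9] 0.2
scene key/pin tops [76, 227, 22, 9, 111] [ 455.7 -411.3   81.3] rect [ 453.6 -411.3] [55.8 18.7] 81.2
scene key/pin tops [126, 232, 16, 15, 171] [ 548.8 -304.4   90.1] rect [ 542.5 -304.1] [37.7 36.3] 22.1
scene key/pin tops [175, 274, 30, 28, 350] [ 753.1 -226.    84.4] rect [ 750.5 -224.3] [69.7 71.
[... 1893 characters left out ...]
 [ 452.4 -282.1] [15.1 56.6] 76.7
top key/pin tops [380, 229, 16, 7, 71] [ 450.7 -409.9   81.2] rect [ 451.1 -408.6] [51.3 14.2] 79.3
top key/pin tops [348, 259, 17, 13, 81] [ 344.3 -300.6   82.3] rect [ 345.1 -300.5] [55.5 15.5] 51.2
top block [337, 195, 26, 52, 529] [ 493.7 -288.7   45.3] rect [ 496.7 -293.1] [ 57.4 172. ] 76.5
top block [350, 265, 6, 6, 16] [ 337.3 -294.1   44. ] rect [ 337.3 -294.1] [23.5  7.5] 51.6
top handle [268, 189, 27, 34, 195] [521.7 -70.8 157.7] rect [528.8 -58.8] [ 52.7 100.8] 66.5
top handle [234, 208, 10, 6, 18] [512.9  80.3 149.3] rect [515.2  78.3] [13.3 28.3] 26.4
top handle [297, 256, 10, 10, 15] [ 350.4 -109.3  163.2] rect [ 351.4 -113.3] [38.6  7.3] 44.3
```

```bash
cat > fit.py <<'E'
from h import *
from scipy.optimize import least_squares
def panfit(n,W,x0=(592,60,63.5)):
    X,Y,Z=W[...,0],W[...,1],W[...,2]
    # points near rim height
    m=(Z>139)&(Z<150)&(X>430)&(X<740)&(Y>-120)&(Y<230)
    q=W[m]
    def loc(p,q):
        a=np.radians(p[2]);d=q[:,:2]-p[:2]
        return d@np.array([[np.cos(a),-np.sin(a)],[np.sin(a),np.cos(a)]])
    def dist(l,hx=108,hy=53):
        a=abs(l); return np.where((a[:,0]-hx)>(a[:,1]-hy),a[:,0]-hx,a[:,1]-hy)
    p=np.array(x0,float)
    for it in range(8):
        l=loc(p,q); s=abs(dist(l))<(14 if it<3 else 7)
        qq=q[s]
        r=least_squares(lambda p:dist(loc(p,qq)),p,loss='soft_l1',f_scale=2); p=r.x
    return p,len(qq),np.sqrt(np.mean(dist(loc(p,qq))**2))
if __name__=="__main__":
    for n in("scene","top"):
        z=np.load(f"{n}0.npz");W=cloud(n,z["d"])
        p=panfit(n,W);print(n,p)
        a=np.radians(p[0][2]);R=np.array([[np.cos(a),-np.sin(a),0],[np.sin(a),np.cos(a),0],[0,0,1]])
        o=np.array([*p[0][:2],120])
        L=(W-o)@R
        # rim height vs local x
        for xs in((-112,-60),(-60,0),(60,112)):
            m=(abs(abs(L[...,1])-53)<2)&(L[...,0]>xs[0])&(L[...,0]<xs[1])&(abs(L[...,2]-25)<6)
            print('rim z',xs,np.median(L[m][:,2]),m.sum())
        m=(abs(L[...,0]+170)<7)&(abs(L[...,1])<35)&(abs(L[...,2]-35)<14)
        print('handle',np.median(L[m],0),L[m].max(0),m.sum())
        m=(abs(L[...,0]+170)<25)&(abs(L[...,1])<30)&(L[...,2]>28)&(L[...,2]<50)
        print('handle x pts',np.percentile(L[m][:,0],[2,25,50,75,98]))
        m=(L[...,1]>60)&(L[...,1]<125)&(abs(L[...,2]-25)<4)&(L[...,0]>-110)&(L[...,0]<0)
        print('lug extents',np.percentile(L[m][:,:2],[1,50,99],axis=0))
        print('slot w',o+R@[-60,87,25],'handle w',o+R@[-170,0,35])
        vis=z["p"].copy()[...,::-1].copy(); s=4
        big=cv2.resize(vis,None,fx=s,fy=s,interpolation=cv2.INTER_CUBIC)
        def poly(pts,c):
            w=o+np.array(pts,float)@R.T
            u=((proj(n,w)+.5)*s-.5).round().astype(int); cv2.polylines(big,[u],True,c,1)
        poly([[x,y,25] for x,y in((-110,-55),(110,-55),(110,55),(-110,55))],(0,0,255))
        poly([[x,y,25] for x,y in((-85,78),(-35,78),(-35,96),(-85,96))],(0,255,0))
        poly([[-170,-39,35],[-170,39,35]],(255,0,255))
        c=proj(n,o)[0]*s
        x,y=int(c[0]),int(c[1])
        cv2.imwrite(f"pics/fit_{n}.png",big[max(0,y-290):y+290,max(0,x-390):x+390])
E
python3 fit.py
```

```text
scene (array([596.94759134,  76.07202532,  64.32401372]), 569, np.float64(2.370220068424835))
rim z (-112, -60) 22.816132796473994 58
rim z (-60, 0) 23.639085613647467 74
rim z (60, 112) 23.70318512513012 76
handle [-168.80625948   -0.51438068   39.63087437] [-163.39712408   33.01905583   44.17176179] 75
handle x pts [-174.99050921 -172.09025524 -169.2327318  -166.41122123 -163.90249006]
lug extents [[-94.80158988  60.55117325]
 [-59.88142381  94.77647908]
 [-22.62164136 119.22986928]]
slot w [492.54120142  59.69198431 145.        ] handle w [523.28975531 -77.14195312 155.        ]
top (array([593.8574874 ,  77.07875603,  63.95884974]), 326, np.float64(2.385826528747949))
rim z (-112, -60) 24.670103050167427 33
rim z (-60, 0) 25.216819573329758 39
rim z (60, 112) 26.653156898681345 37
handle [-169.74482613    1.38569752   39.55225314] [-163.57853588   34.9389212    46.90753904] 84
handle x pts [-175.28908616 -172.63532722 -169.8987     -166.85170096 -163.89590177]
lug extents [[-97.30890187  60.96142003]
 [-59.06070855  96.68955133]
 [-23.69083203 117.44783399]]
slot w [489.34882349  61.36445786 145.        ] handle w [519.22467318 -75.6626694  155.        ]
```

View pics/fit_scene.png

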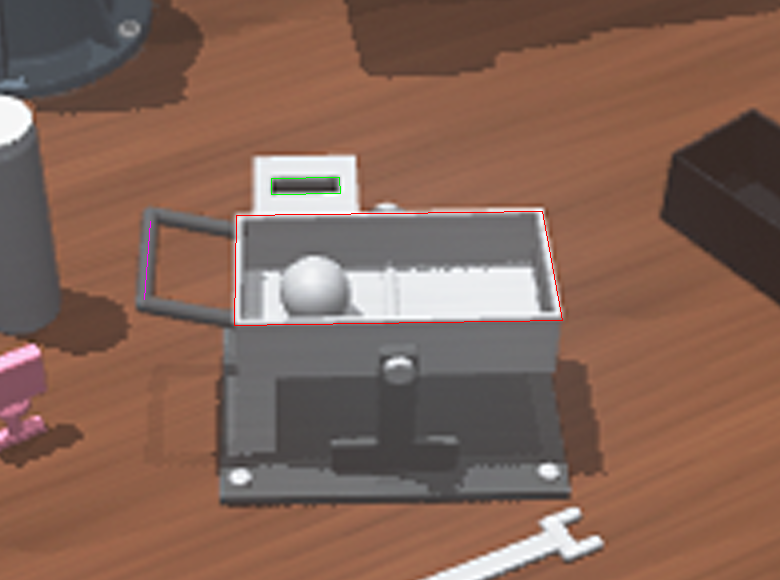

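View pics/fit_top.png

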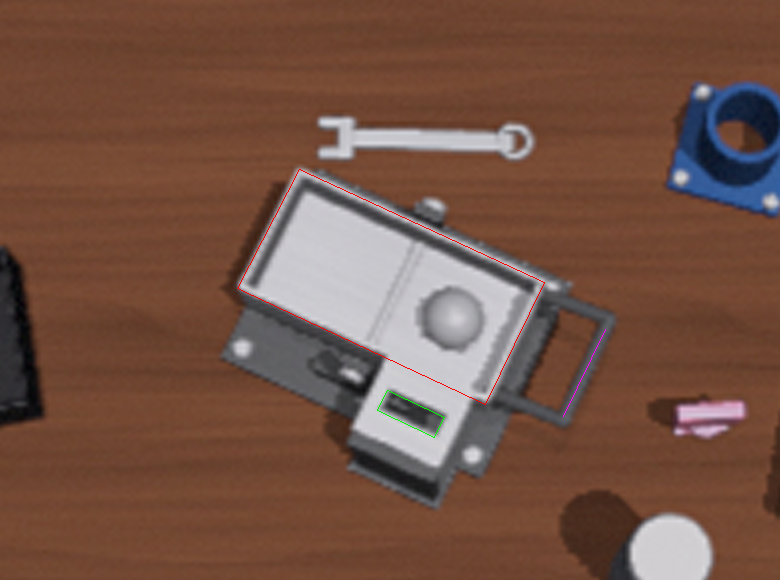

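Call:
servo_tool(
  deltas=[0,0,4.1,0,0,-2,5,-8,4.1,0,0,-12.9,10,-15.5,4.1,0,0,-12.9,13,-20,4.1,0,0,-12.9,16,-25,4.1,0,0,-12.9,19,-29.5,4.1,0,0,-12.9,22,-34,4.1,0,0,-12.9,25,-38.5,4.1,0,0,-12.9,28,-43,4.1,0,0,-12.9,31,-48,4.1,0,0,-12.9,34,-52.5,4.1,0,0,-12.9,37,-57,4.1,0,0,-12.9,39.7,-61.2,4.1,0,0,-12.9,39.7,-61.2,4.1,0,0,-12.9,39.7,-61.2,4.1,0,0,-12.9,39.7,-61.2,4.1,0,0,-12.9,39.7,-61.2,4.1,0,0,-12.9,39.7,-61.2,4.1,0,0,-12.9],
  claw=0,
  grip_force=50,
)

```text
t: 1.9
tool_pos: [520.8, -76.3, 259.1]
ee_rot: [-180.0, -0.1, 154.0]
ft_force: [-0.2, 0.2, -0.3]
gripper_width: 0.501
```

Call:
servo_tool(
  deltas=[0,0,-4,0,0,0,0,0,-7,0,0,0,0,0,-9,0,0,0,0,0,-10.5,0,0,0,0,0,-12,0,0,0,0,0,-12.4,0,0,0,0,0,-12.4,0,0,0,0,0,-12.4,0,0,0],
)

```text
t: 2.7
tool_pos: [521.4, -75.8, 136.4]
ee_rot: [180.0, 0.1, 154.1]
ft_force: [-0.6, 0.1, 0.1]
gripper_width: 0.501
```

```bash
cat > snap.py <<'E'
import sys
from h import *
tag=sys.argv[1]; cx,cy,w=map(float,sys.argv[2:5])  # world point z to crop about
z0=float(sys.argv[5])
for n in sys.argv[6:]:
    p,d=imaging.snapshot(n); np.savez(f"{n}_{tag}.npz",p=p,d=d)
    c=proj(n,[[cx,cy,z0]])[0]; x,y=int(c[0]),int(c[1]);w=int(w)
    a,b=max(0,x-w),max(0,y-w*3//4)
    im=p[b:y+w*3//4,a:x+w,::-1]; f=780/(2*w)
    cv2.imwrite(f"pics/{n}_{tag}.png",cv2.resize(im,None,fx=f,fy=f,interpolation=cv2.INTER_CUBIC))
    print(n,"origin",a,b,"scale",f)
E
python3 snap.py g1 521 -76 80 150 scene; python3 -c "
from rig import ctrl;print(ctrl.sense())"
```

```text
scene origin 127 129 scale 4.875
{'t': 2.75, 'joint_pos': array([-1.33547711e+01,  2.36058673e+01,  1.02550988e+02,  3.25780203e-03,
        5.37707065e+01, -7.74250941e+01]), 'qd': array([-0.22305502, -0.00054621, -0.007432  , -0.04219197, -0.15032469,
       -0.00748585]), 'joint_efforts': array([ 1.19361836e-01, -4.89211464e+01, -2.44032741e+01,  5.20947331e-03,
        8.50590086e-02,  3.47583118e-03]), 'tool_pos': array([521.50356834, -75.9992593 , 136.50436824]), 'ee_rot': array([1.79981662e+02, 7.01280144e-02, 1.54068388e+02]), 'ft_force': array([ 0.40084905, -0.31610885,  0.25131942]), 'ft_torque': array([-0.05520079,  0.02685086, -0.00941022]), 'gripper_width': 0.5005663450087848}
```

View pics/scene_g1.png

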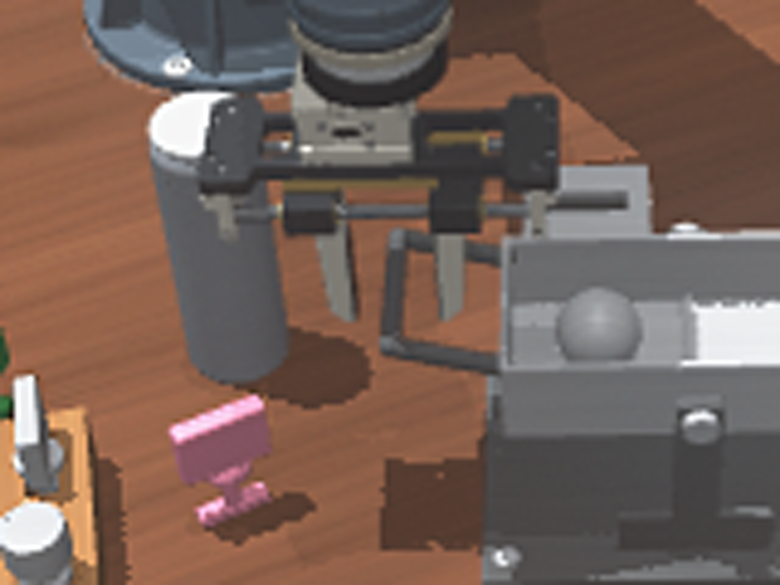

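Call:
servo_tool(
  deltas=[0,0,0,0,0,0,0,0,0,0,0,0,0,0,0,0,0,0,0,0,0,0,0,0,0,0,0,0,0,0,0,0,0,0,0,0,0,0,0,0,0,0],
  claw=1,
)

```text
t: 3.45
tool_pos: [520.9, -76.9, 135.7]
ee_rot: [-179.9, -0.0, 154.1]
ft_force: [-2.7, -4.9, 0.6]
gripper_width: 0.116
```

```bash
python3 - <<'E'
import numpy as np
t=np.radians(np.arange(1,21)*1.75);c,s=np.cos(t),np.sin(t)
d=(-170*c+35*s+170)/10;z=(170*s+35*c-35)/10
print([float(x) for r in zip(d*np.cos(np.radians(64.1)),d*np.sin(np.radians(64.1)),z) for x in (*np.round(r,2),0,0,0)])
E
```

```text
[0.05, 0.1, 0.52, 0.0, 0.0, 0.0, 0.11, 0.22, 1.03, 0.0, 0.0, 0.0, 0.17, 0.35, 1.54, 0.0, 0.0, 0.0, 0.24, 0.5, 2.05, 0.0, 0.0, 0.0, 0.32, 0.66, 2.55, 0.0, 0.0, 0.0, 0.4, 0.83, 3.04, 0.0, 0.0, 0.0, 0.49, 1.02, 3.53, 0.0, 0.0, 0.0, 0.59, 1.22, 4.01, 0.0, 0.0, 0.0, 0.69, 1.43, 4.48, 0.0, 0.0, 0.0, 0.8, 1.65, 4.95, 0.0, 0.0, 0.0, 0.92, 1.89, 5.41, 0.0, 0.0, 0.0, 1.04, 2.14, 5.86, 0.0, 0.0, 0.0, 1.17, 2.41, 6.3, 0.0, 0.0, 0.0, 1.3, 2.68, 6.73, 0.0, 0.0, 0.0, 1.44, 2.97, 7.16, 0.0, 0.0, 0.0, 1.59, 3.27, 7.57, 0.0, 0.0, 0.0, 1.74, 3.58, 7.97, 0.0, 0.0, 0.0, 1.89, 3.9, 8.37, 0.0, 0.0, 0.0, 2.05, 4.23, 8.75, 0.0, 0.0, 0.0, 2.22, 4.57, 9.12, 0.0, 0.0, 0.0]
```

Call:
servo_tool(
  deltas=[0.05,0.1,0.52,0,0,0,0.11,0.22,1.03,0,0,0,0.17,0.35,1.54,0,0,0,0.24,0.5,2.05,0,0,0,0.32,0.66,2.55,0,0,0,0.4,0.83,3.04,0,0,0,0.49,1.02,3.53,0,0,0,0.59,1.22,4.01,0,0,0,0.69,1.43,4.48,0,0,0,0.8,1.65,4.95,0,0,0],
)

```text
t: 4.45
tool_pos: [528.2, -61.4, 184.7]
ee_rot: [-179.8, -0.1, 154.1]
ft_force: [-3.5, -11.6, -4.1]
gripper_width: 0.114
```

Call:
servo_tool(
  deltas=[0.12,0.24,0.46,0,0,0,0.24,0.49,0.91,0,0,0,0.37,0.76,1.35,0,0,0,0.5,1.03,1.78,0,0,0,0.64,1.32,2.21,0,0,0,0.79,1.62,2.62,0,0,0,0.94,1.93,3.02,0,0,0,1.09,2.25,3.42,0,0,0,1.25,2.58,3.8,0,0,0,1.42,2.92,4.17,0,0,0,1.42,2.92,4.17,0,0,0,1.42,2.92,4.17,0,0,0,1.42,2.92,4.17,0,0,0,1.42,2.92,4.17,0,0,0,1.42,2.92,4.17,0,0,0,1.42,2.92,4.17,0,0,0],
)

```text
t: 6.05
tool_pos: [544.0, -32.3, 228.5]
ee_rot: [-179.9, 0.2, 154.0]
ft_force: [-2.8, -11.0, 12.5]
gripper_width: 0.113
```

```bash
python3 snap.py g2 570 30 80 150 scene top; python3 -c "
from rig import ctrl;s=ctrl.sense();print(s['tool_pos'],s['ft_force'],s['gripper_width'])"
```

```text
scene origin 169 127 scale 4.875
top origin 173 133 scale 4.875
[544.06739597 -32.34317153 228.53678456] [ -4.21036192 -10.26125702  11.84922915] 0.11261281152358828
```

View pics/scene_g2.png

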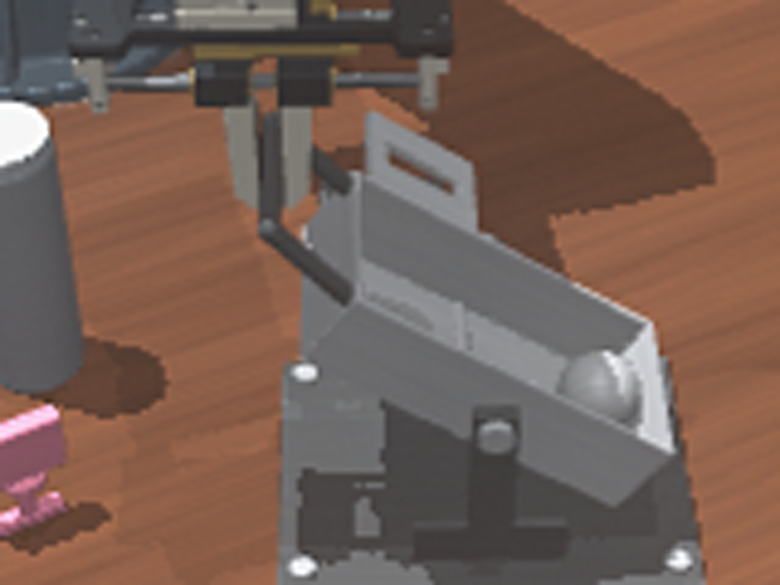

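```bash
python3 - <<'E'
from h import *
a=np.radians(64.1);R=np.array([[np.cos(a),-np.sin(a),0],[np.sin(a),np.cos(a),0],[0,0,1]])
for n in("scene","top"):
    W=cloud(n,np.load(f"{n}_g2.npz")["d"]);L=(W-[595.4,76.6,120])@R
    t=np.radians(35);P=np.array([[np.cos(t),0,-np.sin(t)],[0,1,0],[np.sin(t),0,np.cos(t)]])
    Q=L@P.T
    m=(abs(Q[...,1])<40)&(Q[...,0]>-100)&(Q[...,0]<30)&(abs(Q[...,2]+25)<10)
    c=np.polyfit(L[m][:,0],L[m][:,2],1);print(n,m.sum(),np.degrees(np.arctan(c[0])),np.median(Q[m][:,2]))
E
```

```text
scene 181 -34.72579281308538 -23.693757096102
top 204 -34.75938501425908 -23.63661886717444
```

Call:
servo_tool(
  deltas=[0,0,0,0,0,0,0,0,0,0,0,0,0,0,0,0,0,0,0,0,0,0,0,0,0,0,0,0,0,0],
)

```text
t: 6.65
tool_pos: [544.1, -32.3, 228.5]
ee_rot: [-179.9, 0.2, 154.0]
ft_force: [-2.3, -9.9, 13.4]
gripper_width: 0.112
```

Call:
servo_tool(
  deltas=[-0.17,-0.34,-0.37,0,0,0,-0.33,-0.67,-0.75,0,0,0,-0.48,-0.99,-1.15,0,0,0,-0.63,-1.3,-1.55,0,0,0,-0.78,-1.6,-1.96,0,0,0,-0.92,-1.89,-2.39,0,0,0,-1.05,-2.16,-2.82,0,0,0,-1.18,-2.43,-3.26,0,0,0,-1.3,-2.68,-3.71,0,0,0,-1.42,-2.92,-4.17,0,0,0,-1.53,-3.14,-4.64,0,0,0,-1.63,-3.35,-5.11,0,0,0,-1.73,-3.55,-5.59,0,0,0,-1.82,-3.74,-6.08,0,0,0,-1.9,-3.91,-6.57,0,0,0,-1.98,-4.07,-7.07,0,0,0,-2.05,-4.22,-7.58,0,0,0,-2.11,-4.35,-8.09,0,0,0,-2.17,-4.47,-8.6,0,0,0,-2.22,-4.57,-9.12,0,0,0],
)

```text
t: 8.65
tool_pos: [522.6, -77.1, 136.8]
ee_rot: [180.0, 0.2, 154.0]
ft_force: [2.2, -3.8, 8.4]
gripper_width: 0.115
```

Call:
servo_tool(
  deltas=[0,0,0,0,0,0,0,0,0,0,0,0,0,0,0,0,0,0],
)

```text
t: 8.95
tool_pos: [522.5, -77.2, 136.2]
ee_rot: [-180.0, 0.2, 154.0]
ft_force: [4.1, -6.3, -0.6]
gripper_width: 0.113
```

```bash
cat > tilt.py <<'E'
import sys
from h import *
tag=sys.argv[1]
a=np.radians(64.1);R=np.array([[np.cos(a),-np.sin(a),0],[np.sin(a),np.cos(a),0],[0,0,1]])
for n in sys.argv[2:]:
  for tg in("0",tag):
    try: W=cloud(n,np.load(f"{n}_{tg}.npz" if tg!="0" else f"{n}0.npz")["d"])
    except Exception as e: print(e);continue
    L=(W-[595.4,76.6,120])@R
    m=(abs(L[...,1])<45)&(abs(L[...,0])<100)&(abs(L[...,2]+25)<10)
    c=np.polyfit(L[m][:,0],L[m][:,2],1)
    r=L[m][:,2]-np.polyval(c,L[m][:,0]); s=abs(r)<3
    c=np.polyfit(L[m][s][:,0],L[m][s][:,2],1)
    print(n,tg,m.sum(),"tilt",-np.degrees(np.arctan(c[0])),c[1])
    # rim-only tilt
    k=(abs(abs(L[...,1])-53)<4)&(abs(L[...,0])<108)&(abs(L[...,2]-25)<8)
    c=np.polyfit(L[k][:,0],L[k][:,2],1);print("   rim tilt",-np.degrees(np.arctan(c[0])),k.sum())
    b=(abs(L[...,1])<50)&(abs(L[...,0])<105)&(L[...,2]>-14)&(L[...,2]<8)
    c,l,s,cent=cv2.connectedComponentsWithStats(b.astype(np.uint8))
    i=1+np.argmax(s[1:,4]);print("   ball",np.median(L[l==i],0))
E
python3 snap.py g3 570 30 80 150 scene top;python3 tilt.py g3 scene top;  python3 -c "
from rig import ctrl;s=ctrl.sense();print(s['tool_pos'],s['ft_force'],s['gripper_width'])"
```

```text
scene origin 169 127 scale 4.875
top origin 173 133 scale 4.875
scene 0 595 tilt -0.24896763170838074 -23.991646701179114
   rim tilt -0.09912480556528475 455
   ball [-54.35693665 -19.43391061   3.225399  ]
scene g3 628 tilt 0.42890748232320525 -23.8280845158373
   rim tilt 0.3716893936611342 461
   ball [ 77.13913945 -19.10416419   2.55556725]
top 0 1370 tilt -0.37832130291168214 -24.11963823595611
   rim tilt -0.5530703929336562 230
   ball [-63.29200022  21.56454958   5.38035141]
top g3 1213 tilt 0.4925444795066214 -23.97124971846709
   rim tilt 0.2358417451087605 213
   ball [59.38064407  3.38934855  2.78507455]
[522.49580045 -77.2001258  136.18877148] [ 4.92089796 -6.65559832 -0.33573385] 0.11260136213703788
```

View pics/scene_g3.png

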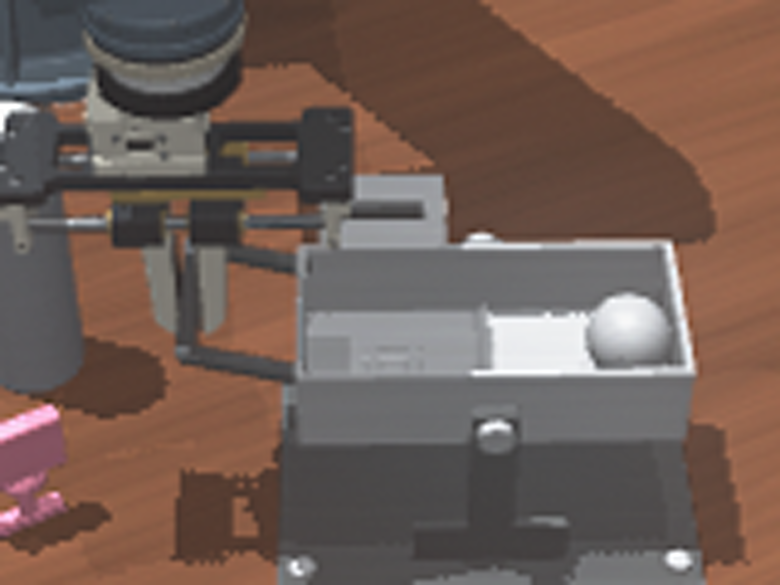

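Call:
servo_tool(
  deltas=[0,0,0,0,0,0,0,0,0,0,0,0,0,0,0,0,0,0,0,0,0,0,0,0,0,0,1,0,0,0,0,0,3,0,0,0,0,0,7,0,0,0,0,0,12,0,0,0],
  claw=0,
)

```text
t: 9.85
tool_pos: [520.2, -76.0, 256.5]
ee_rot: [-180.0, -0.2, 154.0]
ft_force: [0.9, -0.0, -0.4]
gripper_width: 0.499
```

Call:
servo_tool(
  deltas=[-1,-3,1,0,0,3,-2,-7,0,0,0,8,-3.2,-11,0,0,0,12.3,-4.5,-15,0,0,0,12.3,-6,-18.5,0,0,0,12.3,-6.7,-20.6,0,0,0,12.3,-6.7,-20.6,0,0,0,12.3,-6.7,-20.6,0,0,0,12.3,-6.7,-20.6,0,0,0,12.3],
  claw=-0.2,
)

```text
t: 10.75
tool_pos: [454.5, -281.3, 255.9]
ee_rot: [180.0, 0.0, 166.4]
ft_force: [0.3, -0.2, -0.3]
gripper_width: 0.601
```

```bash
python3 snap.py g4 540 -100 130 100 scene top;python3 tilt.py g4 scene top;  python3 -c "
from rig import ctrl;s=ctrl.sense();print(s['tool_pos'],s['ee_rot'],s['ft_force'],s['joint_pos'])"
```

```text
scene origin 73 111 scale 3.0
top origin 163 108 scale 3.0
scene 0 595 tilt -0.24896763170838074 -23.991646701179114
   rim tilt -0.09912480556528475 455
   ball [-54.35693665 -19.43391061   3.225399  ]
scene g4 624 tilt 0.4090316478668129 -23.828752568483793
   rim tilt 0.46382121920749775 432
   ball [ 77.71839925 -19.93924979   1.97555151]
top 0 1370 tilt -0.37832130291168214 -24.11963823595611
   rim tilt -0.5530703929336562 230
   ball [-63.29200022  21.56454958   5.38035141]
top g4 1398 tilt 0.3119894321035187 -24.16893007631333
   rim tilt 0.5642896763052598 235
   ball [67.80290056 19.73648491  4.11850756]
[ 454.5802136  -281.27662631  255.80941949] [1.79994984e+02 7.20359819e-03 1.66424815e+02] [-0.2126015   0.19746974 -0.77209847] [-3.67417706e+01  1.63752393e+01  9.43309724e+01  7.95992354e-03
  6.92891390e+01 -1.13169401e+02]
```

View pics/scene_g4.png

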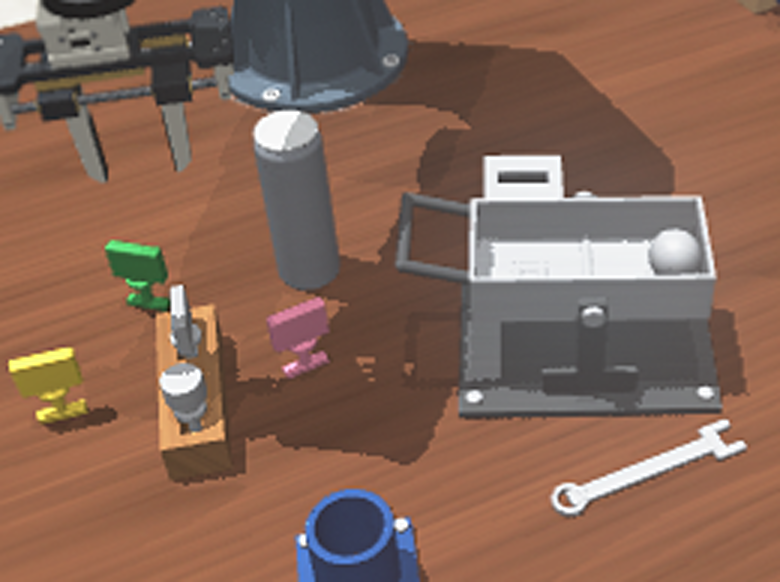

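View pics/top_g4.png

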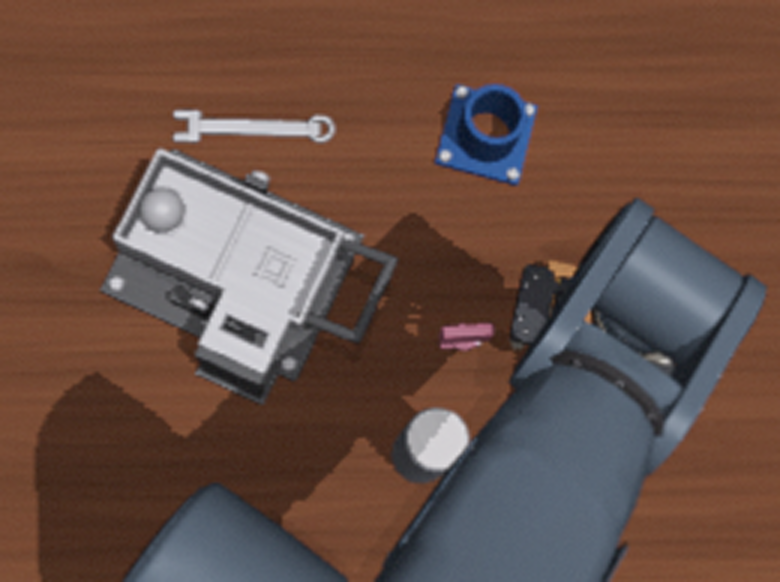

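```bash
python3 - <<'E'
from h import *
T=np.array([454.58,-281.28,255.8])
j=np.array([np.cos(np.radians(76.4)),np.sin(np.radians(76.4)),0]);k=np.array([j[1],-j[0],0])
pts=[T]+[T+s*j*h+e*k*7.5 for s in(-1,1) for h in (28,) for e in(-1,1)]
n="scene";u=proj(n,pts)
p=np.load("scene_g4.npz")["p"];f=8;a,b=95,140
im=cv2.resize(p[b:b+50,a:a+60,::-1],None,fx=12,fy=12,interpolation=cv2.INTER_CUBIC)
for q in u: cv2.circle(im,tuple(((q+.5-[a,b])*12-.5).round().astype(int)),4,(0,0,255),-1)
cv2.imwrite("pics/tip.png",im);print(u)
E
```

```text
[[119.68520125 167.71632534]
 [108.38435109 167.50780539]
 [108.3373028  171.26976547]
 [130.8337993  164.22752236]
 [131.00999779 167.92599476]]
```

View pics/tip.png

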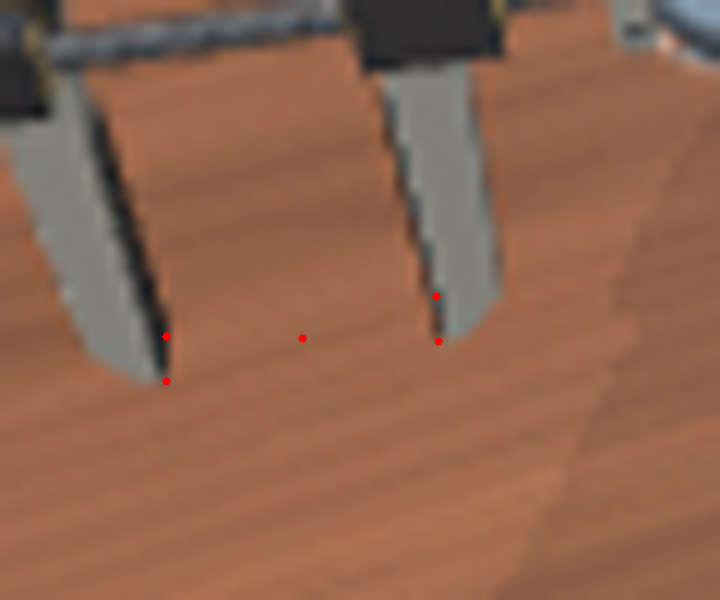

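```bash
cat > ov.py <<'E'
from h import *
def rect(c,yaw,hx,hy,z):
    a=np.radians(yaw);R=np.array([[np.cos(a),-np.sin(a)],[np.sin(a),np.cos(a)]])
    return [[*(np.array(c)+R@[x,y]),z] for x,y in((-hx,-hy),(hx,-hy),(hx,hy),(-hx,hy))]
def crop(npz,n,polys,a,b,w,h,f,out):
    p=np.load(npz)["p"]
    im=cv2.resize(p[b:b+h,a:a+w,::-1],None,fx=f,fy=f,interpolation=cv2.INTER_CUBIC)
    for pts,c in polys:
        u=((proj(n,pts)+.5-[a,b])*f-.5); cv2.polylines(im,[(u*16).round().astype(np.int32)],True,c,1,cv2.LINE_AA,4)
    cv2.imwrite(out,im)
E
python3 - <<'E'
from ov import *
P=[(rect((456,-282.8),-13.6,28,7,91),(0,0,255)),(rect((454,-282.5),-13.6,28,7,91),(0,255,0)),
   (rect((498,-293),-13.6,85,28,45),(255,255,0))]
crop("scene_g4.npz","scene",P,118,198,50,72,11,"pics/kz.png")
a=np.radians(64.3)
def slot(p,yaw):
    a=np.radians(yaw);return np.array(p)+[-60*np.cos(a)-87*np.sin(a),-60*np.sin(a)+87*np.cos(a)]
def lug(p,yaw): return rect(slot(p,yaw),yaw,37.5,32,145)
S=(596.95,76.07);T=(595.4,76.6)
P=[(rect(slot(S,64.3),64.3,25,9,145),(0,0,255)),(rect(slot(T,64.1),64.1,25,9,145),(0,255,0)),(rect(S,64.3,110,55,145),(0,0,255)),(rect(T,64.1,110,55,145),(0,255,0))]
crop("scene_g4.npz","scene",P,225,155,95,55,8,"pics/sz.png")
E
```

```text
(no output)
```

View pics/kz.png

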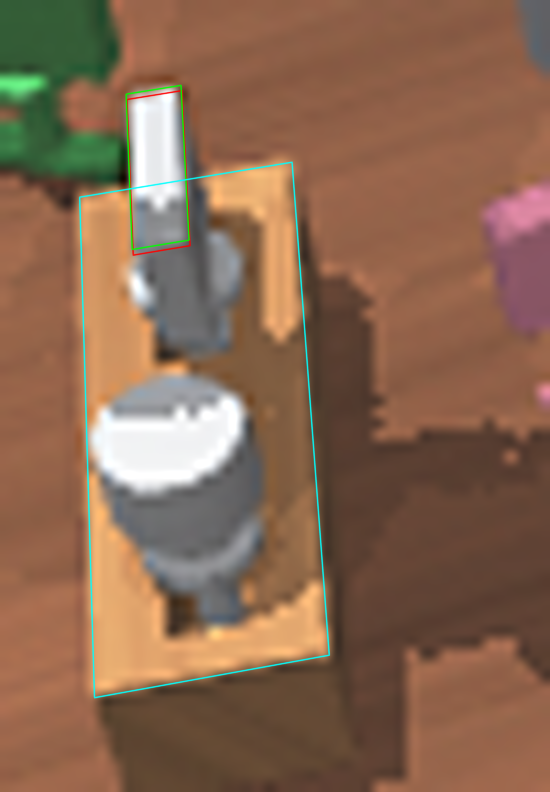

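View pics/sz.png

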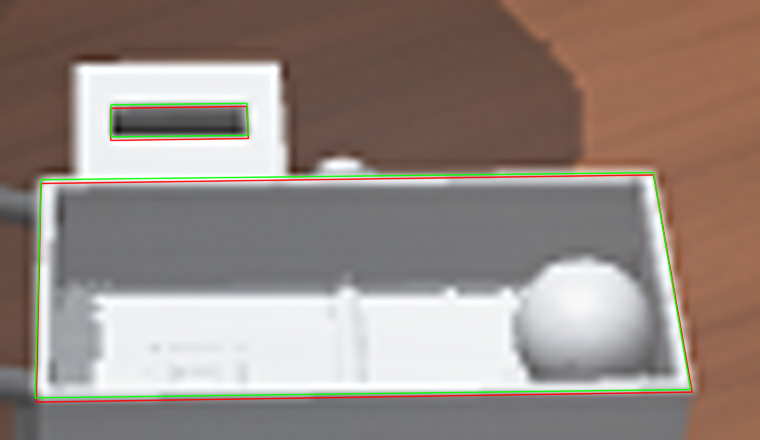

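Call:
servo_tool(
  deltas=[0,0,-4,0,0,0,0,-0.05,-8,0,0,0,0,-0.05,-12,0,0,0,0,-0.05,-15,0,0,0,0,-0.05,-17,0,0,0,0,-0.05,-18.5,0,0,0,0,-0.05,-19.5,0,0,0,0,-0.05,-20,0,0,0,0,-0.05,-20,0,0,0,0,-0.05,-20,0,0,0],
)

```text
t: 11.85
tool_pos: [454.6, -282.8, 56.3]
ee_rot: [-180.0, 0.1, 166.4]
ft_force: [0.3, -0.1, 0.8]
gripper_width: 0.602
```

```bash
python3 snap.py g5 460 -285 60 70 scene; python3 -c "
from rig import ctrl;s=ctrl.sense();print(s['tool_pos'],s['ee_rot'],s['ft_force'],s['joint_pos'])"
```

```text
scene origin 72 174 scale 6.5
[ 454.58377433 -282.91911364   56.36616512] [-1.79971369e+02  6.41262090e-02  1.66354994e+02] [0.30532655 0.0064535  0.12562016] [-3.68785035e+01  3.14994520e+01  1.03894045e+02 -1.44424959e-03
  4.45362824e+01 -1.13232453e+02]
```

View pics/scene_g5.png

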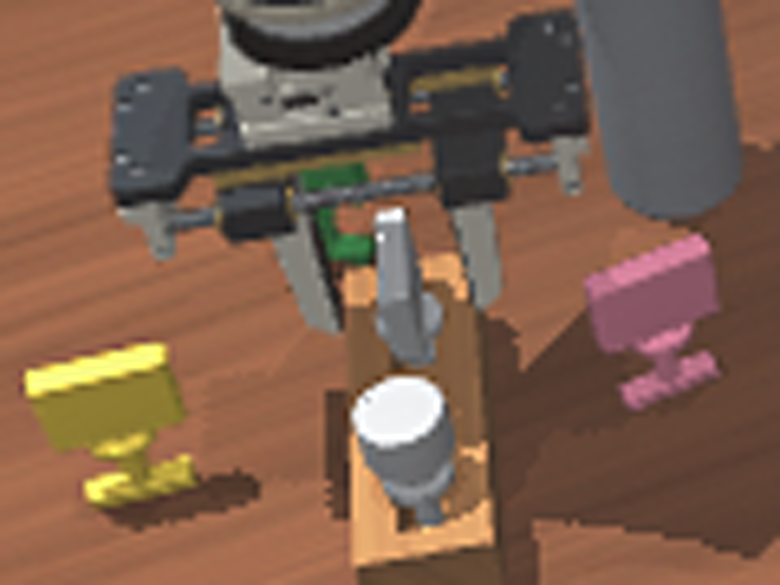

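Call:
servo_tool(
  deltas=[0,0,0,0,0,0,0,0,0,0,0,0,0,0,0,0,0,0,0,0,0,0,0,0,0,0,0,0,0,0,0,0,0,0,0,0,0,0,0,0,0,0],
  claw=1,
  grip_force=45,
)

```text
t: 12.6
tool_pos: [454.2, -282.8, 55.7]
ee_rot: [-180.0, 0.0, 166.3]
ft_force: [-0.4, -0.5, 0.4]
gripper_width: 0.151
```

Call:
servo_tool(
  deltas=[0,0,0.5,0,0,0,0,0,1.5,0,0,0,0,0,3,0,0,0,0,0,5,0,0,0,0,0,8,0,0,0,0,0,12,0,0,0,0,0,16,0,0,0,0,0,19,0,0,0,0,0,20,0,0,0,0,0,20,0,0,0,0,0,20,0,0,0],
)

```text
t: 13.7
tool_pos: [453.6, -282.3, 254.1]
ee_rot: [179.9, -0.1, 166.3]
ft_force: [-0.3, -0.7, -2.9]
gripper_width: 0.146
```

```bash
python3 snap.py g6 460 -285 80 200 scene; python3 -c "
from rig import ctrl;s=ctrl.sense();print(s['tool_pos'],s['ee_rot'],s['ft_force'],s['joint_pos'])"
```

```text
scene origin 43 125 scale 4.875
[ 453.53847055 -282.24481391  253.82476907] [ 1.79932519e+02 -1.56411089e-01  1.66348634e+02] [ 0.12474961 -0.37670429 -2.80890018] [-3.68886532e+01  1.65304024e+01  9.44098074e+01  3.16862737e-04
  6.92301369e+01 -1.13237308e+02]
```

View pics/scene_g6.png

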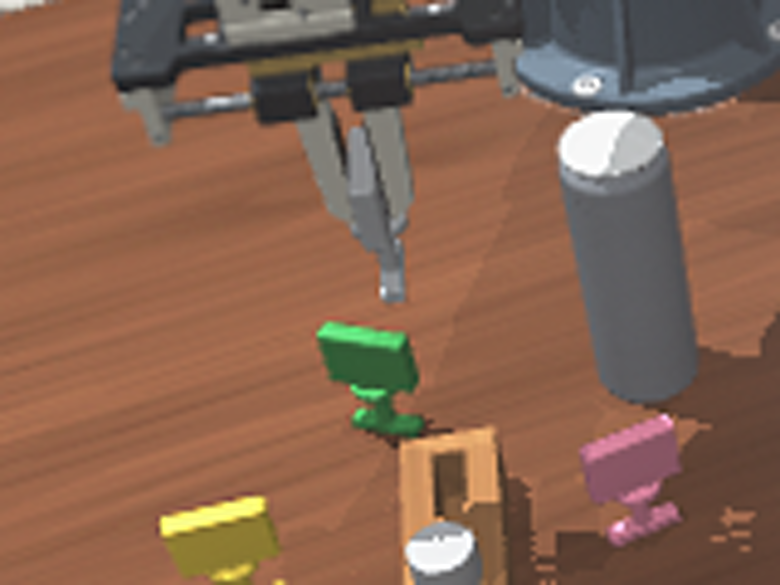

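Call:
servo_tool(
  deltas=[0.2,2,0.5,0,0,6,0.5,5,0.5,0,0,13,0.9,8,0.5,0,0,20,1.3,11.5,0.5,0,0,27,1.7,15,0.5,0,0,34,2.1,18.5,0.5,0,0,41,2.5,22,0.5,0,0,48,2.9,25.5,0.5,0,0,55,3.2,29,0.5,0,0,62,3.5,32,0.5,0,0,69,3.74,34.3,0.5,0,0,75,3.74,34.3,0,0,0,77.8,3.74,34.3,-2,0,0,77.8,3.74,34.3,-4,0,0,77.8,3.74,34.3,-4,0,0,77.8,3.74,34.3,-4,0,0,77.8,3.74,34.3,-4,0,0,77.8],
)

```text
t: 15.45
tool_pos: [491.9, 60.2, 216.2]
ee_rot: [-180.0, 0.0, -115.9]
ft_force: [-0.5, -0.5, -1.9]
gripper_width: 0.15
```

```bash
python3 snap.py g7 500 50 60 170 scene top; python3 -c "
from rig import ctrl;s=ctrl.sense();print(s['tool_pos'],s['ee_rot'],s['ft_force'],s['joint_pos'])"
```

```text
scene origin 184 120 scale 6.5
top origin 186 168 scale 6.5
[491.9318795   60.20732126 216.31867797] [-1.79940020e+02  2.84758832e-02 -1.15861278e+02] [-0.67611087  0.44231999 -1.24050446] [ 1.59533975e+00  1.45506223e+01  1.02676911e+02 -2.68617051e-03
  6.27061131e+01 -1.52542137e+02]
```

View pics/scene_g7.png

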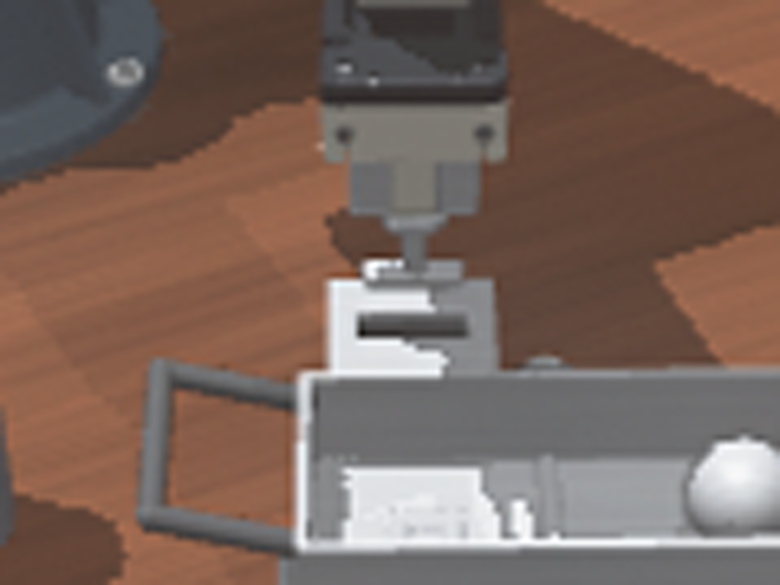

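```bash
python3 - <<'E'
from ov import *
c=(491.9,60.2)
P=[(rect(c,64.2,22,6,169.5),(0,0,255)),(rect(c,64.2,22,6,177.5),(0,255,0)),(rect((491.6,60.3),64.2,25,9,145),(255,0,255)),(rect((491.6,60.3),64.2,37.5,32,145),(255,0,255))]
crop("scene_g7.npz","scene",P,225,148,45,35,16,"pics/s7.png")
crop("top_g7.npz","top",P,215,185,60,45,12,"pics/t7.png")
E
```

```text
(no output)
```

View pics/s7.png

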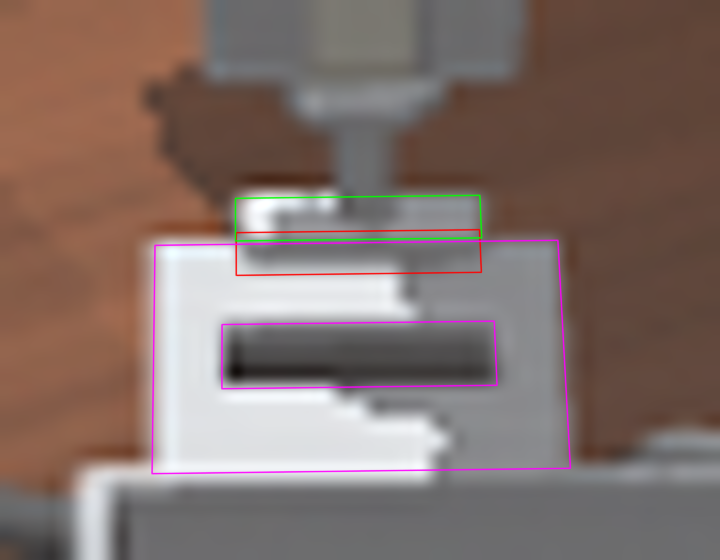

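View pics/t7.png

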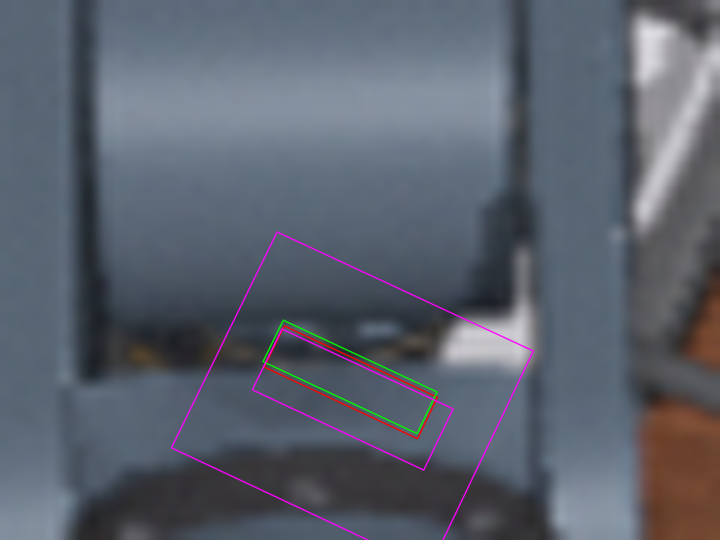

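Call:
servo_tool(
  deltas=[0,0,-1,0,0,0,0,0,-2,0,0,0,0,0,-2.4,0,0,0,0,0,-2.7,0,0,0,0,0,-3,0,0,0,0,0,-3.2,0,0,0,0,0,-3.2,0,0,0],
)

```text
t: 16.25
tool_pos: [491.5, 60.3, 183.5]
ee_rot: [180.0, -0.0, -115.9]
ft_force: [-0.9, 1.2, -2.5]
gripper_width: 0.148
```

Call:
servo_tool(
  deltas=[0,0,-0.4,0,0,0,0,0,-0.8,0,0,0,0,0,-1.2,0,0,0,0,0,-1.6,0,0,0,0,0,-1.6,0,0,0],
)

```text
t: 16.75
tool_pos: [491.2, 60.3, 167.0]
ee_rot: [179.9, -0.0, -115.9]
ft_force: [-0.8, -0.1, -2.5]
gripper_width: 0.145
```

Call:
servo_tool(
  deltas=[0,0,-0.4,0,0,0,0,0,-0.8,0,0,0,0,0,-0.95,0,0,0,0,0,-1.05,0,0,0,0,0,-1.05,0,0,0,0,0,-1.05,0,0,0],
)

```text
t: 17.35
tool_pos: [491.7, 60.3, 157.2]
ee_rot: [-180.0, 0.0, -115.9]
ft_force: [-0.1, -0.4, -2.9]
gripper_width: 0.149
```

```bash
python3 snap.py g8 500 50 60 170 scene; python3 -c "
from rig import ctrl;s=ctrl.sense();print(s['tool_pos'],s['ee_rot'],s['ft_force'],s['joint_pos'])"
```

```text
scene origin 184 120 scale 6.5
[491.66440504  60.28690039 157.25627405] [-1.79988710e+02  8.18636740e-03 -1.15855848e+02] [-0.91750802 -0.02500373 -2.66184824] [ 1.60294498e+00  1.89346162e+01  1.06128203e+02  2.51519432e-03
  5.49233887e+01 -1.52542652e+02]
```

View pics/scene_g8.png

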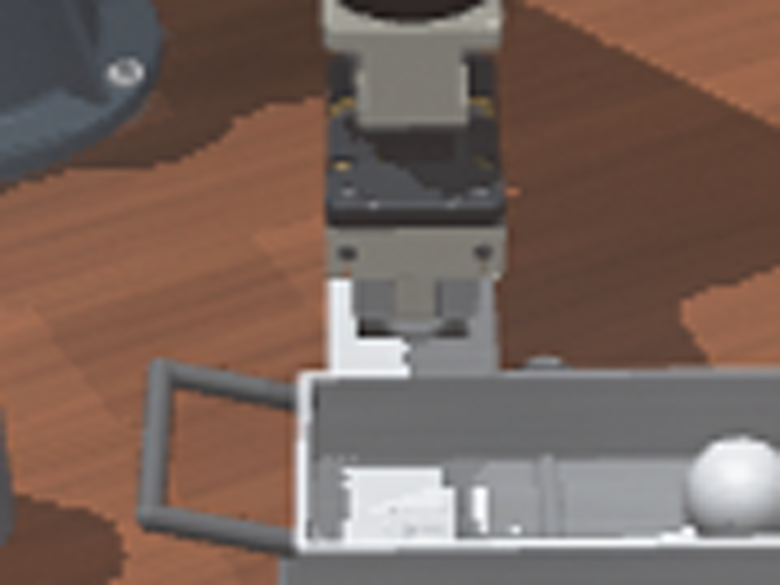

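Call:
servo_tool(
  deltas=[0,0,0,0,0,-6,0,0,0,0,0,-13,0,0,0,0,0,-20,0,0,0,0,0,-27,0,0,0,0,0,-34,0,0,0,0,0,-41,0,0,0,0,0,-48,0,0,0,0,0,-55,0,0,0,0,0,-62,0,0,0,0,0,-69,0,0,0,0,0,-76,0,0,0,0,0,-83,0,0,0,0,0,-88,0,0,0,0,0,-90,0,0,0,0,0,-90,0,0,0,0,0,-90],
)

```text
t: 19.0
tool_pos: [491.6, 60.3, 157.2]
ee_rot: [180.0, 0.0, 154.2]
ft_force: [-0.3, 0.3, -2.0]
gripper_width: 0.146
```

Now lower gently until contact.

Call:
servo_tool(
  deltas=[0,0,-0.05,0,0,0,0,0,-0.1,0,0,0,0,0,-0.1,0,0,0],
)

```text
t: 19.3
tool_pos: [491.6, 60.3, 156.1]
ee_rot: [-180.0, -0.0, 154.2]
ft_force: [0.1, 0.6, -2.1]
gripper_width: 0.144
```

```bash
python3 snap.py g9 500 50 60 170 scene; python3 tilt.py g9 scene; python3 -c "
from rig import ctrl;s=ctrl.sense();print(s['tool_pos'],s['ee_rot'],s['ft_force'],s['joint_pos'])"
```

```text
scene origin 184 120 scale 6.5
scene 0 595 tilt -0.24896763170838074 -23.991646701179114
   rim tilt -0.09912480556528475 455
   ball [-54.35693665 -19.43391061   3.225399  ]
scene g9 631 tilt 0.34161005442625547 -23.749800428967685
   rim tilt 0.5165930289034598 444
   ball [ 72.44663401 -20.34318198   2.15569179]
[491.56005905  60.27290232 156.09090231] [-1.79996187e+02 -4.00790263e-03  1.54162684e+02] [-0.23586125 -0.07901084 -3.80982708] [ 1.60368233e+00  1.90290353e+01  1.06188617e+02 -1.88167902e-03
  5.47876616e+01 -6.25579163e+01]
```

View pics/scene_g9.png

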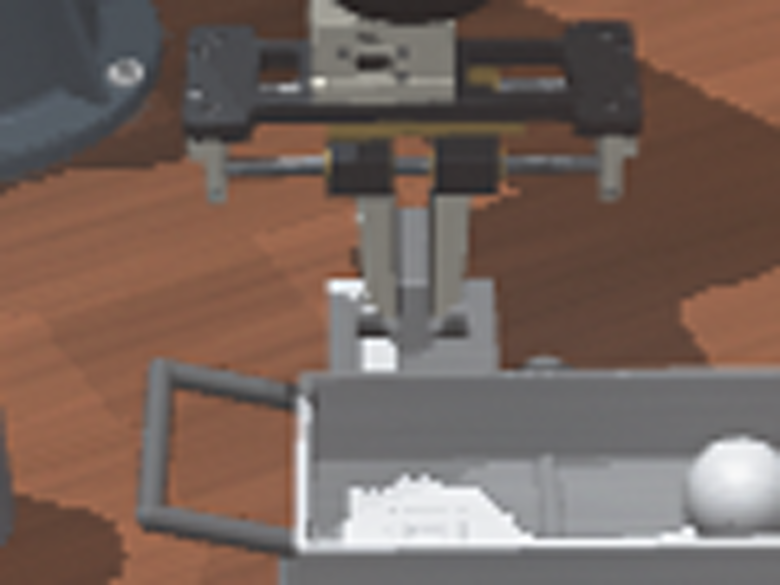

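Call:
servo_tool(
  deltas=[0,0,-0.05,0,0,0,0,0,-0.05,0,0,0,0,0,-0.05,0,0,0],
)

```text
t: 19.65
tool_pos: [491.6, 60.3, 155.9]
ee_rot: [180.0, 0.0, 154.2]
ft_force: [-2.6, 0.2, 4.7]
gripper_width: 0.145
```

Call:
servo_tool(
  deltas=[0,0,0,0,0,0,0,0,0,0,0,0,0,0,0,0,0,0,0,0,0,0,0,0,0,0,0,0,0,0,0,0,0.5,0,0,0,0,0,2,0,0,0,0,0,5,0,0,0,0,0,9,0,0,0,0,0,13,0,0,0,0,0,13,0,0,0,0,0,13,0,0,0],
  claw=0.2,
)

```text
t: 20.85
tool_pos: [491.7, 60.3, 286.1]
ee_rot: [180.0, 0.1, 154.1]
ft_force: [-0.4, 0.2, -0.2]
gripper_width: 0.401
```

Call:
servo_tool(
  deltas=[-3,0,0,0,0,0,-7,0,0,0,0,0,-11,0,0,0,0,0,-14,0,0,0,0,0,-15,0,0,0,0,0,-15,0,0,0,0,0],
)

```text
t: 21.45
tool_pos: [341.1, 60.3, 285.3]
ee_rot: [-180.0, -0.0, 154.2]
ft_force: [0.6, 0.4, 0.8]
gripper_width: 0.399
```

```bash
python3 snap.py h1 500 0 110 150 scene top; python3 tilt.py h1 scene top; python3 - <<'E'
from ov import *
P=[(rect((491.6,60.3),154.2,28,7,191.2),(0,0,255)),(rect((491.6,60.3),64.2,37.5,32,145),(255,0,255))]
crop("scene_h1.npz","scene",P,220,135,60,45,12,"pics/s10.png")
crop("top_h1.npz","top",P,215,185,60,45,12,"pics/t10.png")
for n in("scene","top"):
    W=cloud(n,np.load(f"{n}_h1.npz")["d"]);m=(W[...,2]>178)&(W[...,2]<200)&(abs(W[...,0]-491)<60)&(abs(W[...,1]-60)<60)
    print(n,m.sum(),np.median(W[m],0),cv2.minAreaRect(W[m][:,:2].astype(np.float32)))
print(ctrl.sense())
E
```

```text
scene origin 119 94 scale 3.5454545454545454
top origin 152 132 scale 3.5454545454545454
scene 0 595 tilt -0.24896763170838074 -23.991646701179114
   rim tilt -0.09912480556528475 455
   ball [-54.35693665 -19.43391061   3.225399  ]
scene h1 623 tilt 0.37068440094220145 -23.787929434421663
   rim tilt 0.44158500298969316 434
   ball [ 74.67338222 -19.24788146   1.73106417]
top 0 1370 tilt -0.37832130291168214 -24.11963823595611
   rim tilt -0.5530703929336562 230
   ball [-63.29200022  21.56454958   5.38035141]
top h1 1408 tilt 0.16762374263726115 -23.86524057546285
   rim tilt 0.20854713585737414 232
   ball [ 84.53994496 -49.16309859  -5.9487777 ]
scene 75 [499.94681775  56.57447956 190.97791725] ((493.97802734375, 59.530330657958984), (11.542306900024414, 54.57029724121094), 63.21821594238281)
top 89 [489.23670241  61.87208506 191.50983758] ((490.4266357421875, 61.56376266479492), (14.457818031311035, 55.59767150878906), 63.7819938659668)
{'t': 21.55, 'joint_pos': array([ 2.29651384e+00, -6.67747490e+00,  1.15486713e+02, -1.54644584e-03,
        7.11932723e+01, -6.18477118e+01]), 'qd': array([-0.10425231,  0.73395988, -0.55483432,  0.03362678,  0.15433848,
       -0.02695983]), 'joint_efforts': array([ 1.59338177e-01, -2.40949398e+01, -2.93711793e+01,  2.51364493e-02,
        1.33559844e-01,  1.97850852e-03]), 'tool_pos': array([342.48252224,  60.26492716, 285.45612057]), 'ee_rot': array([-1.79997525e+02, -1.52264928e-03,  1.54144724e+02]), 'ft_force': array([ 0.93676849, -0.04201203, -1.0899888 ]), 'ft_torque': array([0.00191091, 0.01448349, 0.03327048]), 'gripper_width': 0.40180583720469226}
```

View pics/scene_h1.png

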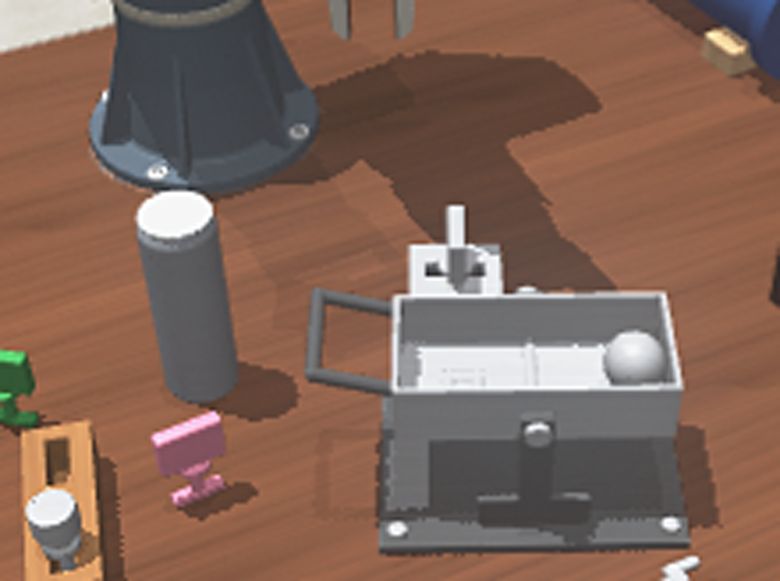

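View pics/s10.png

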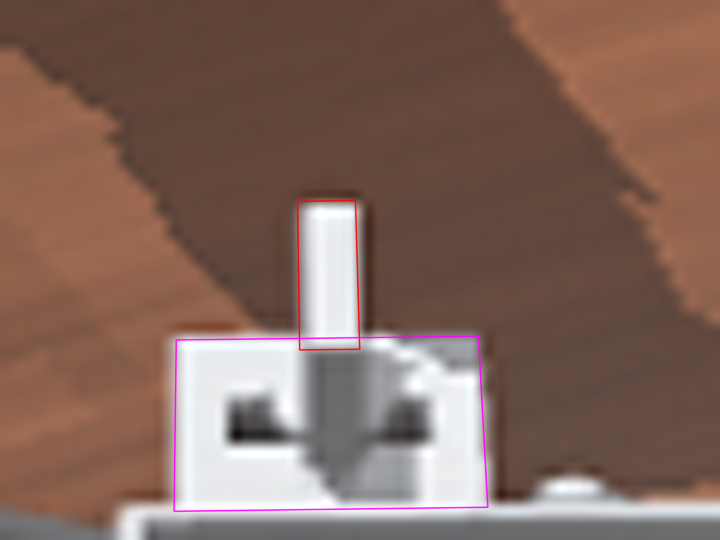

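View pics/t10.png

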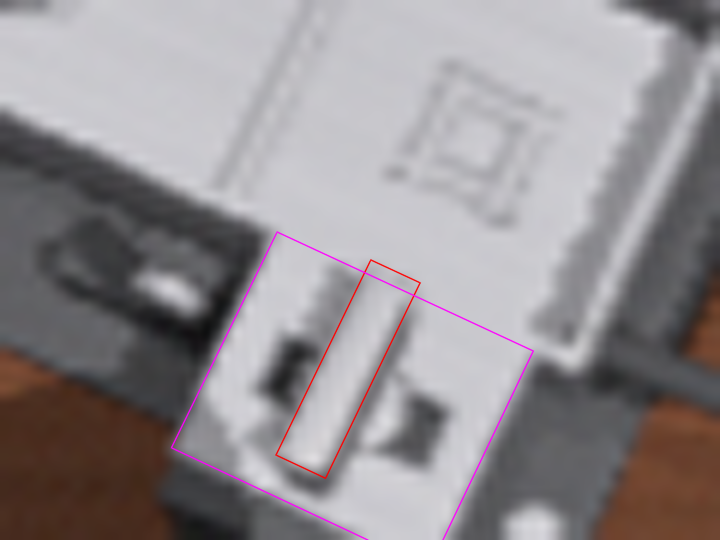

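Call:
servo_tool(
  deltas=[0,0,0,0,0,0,0,0,0,0,0,0,0,0,0,0,0,0],
)

```text
t: 21.85
tool_pos: [342.0, 60.2, 285.4]
ee_rot: [-180.0, -0.0, 154.1]
ft_force: [-0.9, 0.2, 0.4]
gripper_width: 0.398
```

```bash
python3 -c "
from rig import ctrl;print(ctrl.finish_job())"
```

```text
the job is handed in; nothing more can be done
None
```

I handed the job in at about 21.9 s of the 67 s allowed. My last checks all passed, though no verdict is reported.

- **Pan and ball:** I tipped the pan to about 34.7° by the depth data, held it there for over a second, and the ball rolled to the far end. The pan then came back to about 0.2–0.5° (roughly 0.7° above the reading at the start). In the last scene picture the ball lies about 75 mm past the rib.
- **T-key:** The T-head went through the slot and the bracket with no side contact. I turned the key 90°, lowered it until the collar touched the lug, and released it.
- **Final key position:** The wing top reads 191 mm high, which fits a seated collar. The wing lies across the slot within about 1°, and its centre is within about 3 mm of the slot centre.
- **Other things:** The pin, the look-alikes and the other bench items in view were not touched. The gripper is clear, about 150 mm back from the slot, and reads no contact force.

Two readings disagreed. The top and scene cameras differ by 3–4 mm in x, so I relied on the scene camera, which matched the fingertips to about 1 mm. The top camera's last ball reading was also spoiled by other surfaces in the cloud, so I judged the ball by the scene camera alone.

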